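# Lay out the tea gift set on the steel tray

## Task

Lay out the tea gift set on the steel tray: the green caddy in the middle of the cork mat with its sides square to the tray's edges, the yellow-capped jar in the middle of the blue mat, the red-capped jar on the tray exactly half-way between the two mats, and the black-capped jar on the tray straight behind the caddy (towards the tray's green grip side) with a gap of about 30 mm between them. Only when those four stand in place, set the violet tin on top of the caddy, in the middle. Keep everything upright and leave the label roll and the white bowl where they are.

Things in the scene. Friction and masses are not known exactly. Their poses are not given: they have to be found in the camera images.
- tray: flat stainless tray, fixed to the table, 260 mm (its x) by 360 mm (its y), floor 3 mm thick, rim 12 mm high. Origin under its centre, at table height; its x points away from the robot to the far long edge, which carries a green grip 90 mm long, the top of which is 16 mm high; that is 'behind'. The tray stands turned by up to 17 degrees.
- mat_cork: thin round cork mat, fixed on the tray floor, 68 mm in diameter, 3 mm thick. Origin at the centre of its underside, 3 mm above the table, so its top is 6 mm above the table. Axes parallel to the tray's. It lies 100 mm to one side (along the tray's y) of the half-way point, which lies 30 mm from the tray's centre towards the robot; the blue mat lies 100 mm to the other, and the two change sides.
- mat_blue: thin round blue mat, otherwise as the cork mat (68 mm in diameter, 3 mm thick, top 6 mm above the table).
- caddy_mid (a point): square green tea caddy with a brass line and a flat top, 54 by 54 mm, 70 mm tall, about 0.2 kg, standing loose on the table. This point is its centre, 35 mm above its underside; x and y are normal to its four flat sides, z up.
- jar_yellow_mid (a point): glass jar with a yellow screw cap, filled with black tea leaf; 48 mm in diameter (cap 44 mm), 80 mm tall, about 0.18 kg, standing loose on the table. This point is its centre, 40 mm above its underside; z points up through the cap.
- jar_red_mid (a point): glass jar with a red screw cap, filled with red petals; 48 mm in diameter (cap 44 mm), 80 mm tall, about 0.18 kg, standing loose on the table. This point is its centre, 40 mm above its underside; z points up through the cap.
- jar_black_mid (a point): glass jar with a black screw cap, filled with green tea leaf; 48 mm in diameter (cap 44 mm), 80 mm tall, about 0.18 kg, standing loose on the table. This point is its centre, 40 mm above its underside; z points up through the cap.
- tin_mid (a point): small round violet tin, 44 mm in diameter, 30 mm tall, about 0.08 kg, standing loose on the table. This point is its centre, 15 mm above its underside; z up.
- labels: bystander: roll of white labels lying flat, 72 mm in diameter, 40 mm tall; origin at the centre of its underside. Loose; to be left alone.
- bowl: bystander: white ceramic bowl, 90 mm across the rim, 50 mm tall; origin at the centre of its underside. Loose; to be left alone.
Mind the look-alikes: they are no part of the job. Several things have the shape of the mat_cork; the one meant has the colours described above.

How it is judged (in metres and radians):
On the way, in this order (a step that is already met when the one before it is completed fails the run):
1. the caddy and the three jars stand in their places on the tray (horizontal distance between caddy_mid and mat_cork below 0.012 m and (angle between the x axis of caddy_mid and the x axis of tray, either way round below 0.17 rad or angle between the x axis of caddy_mid and the y axis of tray, either way round below 0.17 rad) and z of caddy_mid in the frame of tray between 0.037 and 0.046 m and linear speed of each of caddy, jar_yellow, jar_red, jar_black below 0.03 m/s and angle between each of caddy_mid, jar_yellow_mid, jar_red_mid, jar_black_mid's own z axis and vertical below 0.12 rad and horizontal distance between jar_yellow_mid and mat_blue below 0.012 m and z of jar_yellow_mid in the frame of tray between 0.042 and 0.051 m and x of jar_red_mid in the frame of tray between -0.043 and -0.017 m and y of jar_red_mid in the frame of tray between -0.013 and 0.013 m and z of jar_red_mid in the frame of tray between 0.039 and 0.048 m and x of jar_black_mid in the frame of mat_cork between 0.06 and 0.102 m and y of jar_black_mid in the frame of mat_cork between -0.014 and 0.014 m and horizontal distance between jar_black_mid and caddy_mid between 0.064 and 0.098 m and z of jar_black_mid in the frame of tray between 0.039 and 0.048 m), for 0.2 s.
2. the violet tin stands on top of the caddy (horizontal distance between tin_mid and caddy_mid below 0.012 m and z of tin_mid in the frame of caddy_mid between 0.046 and 0.055 m and linear speed of tin below 0.03 m/s and angle between tin_mid's own z axis and vertical below 0.12 rad), for 0.2 s.
At the end, for the whole second after the job is handed in: All at rest, upright: caddy within 12 mm of cork mat's centre and 0.17 rad of square; yellow jar within 12 mm of blue mat's centre; red within 13 mm of half-way; black 60-102 mm behind cork mat's centre, 64-98 mm from caddy's, 14 mm sideways; tin on caddy within 12 mm of centre (all of step 1 and all of step 2); the robot touches nothing.
It fails at once if the label roll or the bowl is moved by more than 15 mm (distance of any of labels, bowl from where it was at the start of the episode above 0.015 m).
It fails at once if a jar, the caddy or the tin tips over (more than 40 degrees) (angle between any of jar_yellow_mid, jar_red_mid, jar_black_mid, caddy_mid, tin_mid's own z axis and vertical above 0.7 rad).
It also fails if it takes over 131 s, if anything falls off the work surface, if the arm or the gripper's body presses on something with over 40 N, if the wrist force passes 120 N, or if a joint passes its speed limit or range.

## Robot

A 6-joint arm with a two-finger parallel gripper is mounted at the origin on the work surface. World frame = base frame: x ahead of the robot, y to its left, z up, the work surface at z = 0. Lengths are in mm, angles in rad, forces in N, time in s.
With the tool pointing down it reaches from about 350 to 775 mm from the base axis. Payload 7.3 kg.
Tool frame: the origin (TCP) lies at the very end of the fingers, on their centre line; the grasp point (between the pads) lies 19 mm behind it; z points along the fingers, y is the direction in which the jaws open and shut (so a half turn about z gives the same grasp; the last joint's range is limited). The gripper opens to 92 mm and grips with 3 to 60 N. Pads are 19 mm wide; open, the fingers measure 130 mm over their backs; the gripper's body (75 mm by 190 mm) begins 47 mm behind the grasp point.
Start: joints at [1.065, 0.342, 1.524, -0, 1.275, -0.146], TCP at [184.832, 491.408, 226.741] pointing down, gripper open.
Joint ranges: [-2.53, 2.53], [-0.77, 2.02], [0.04, 2.7], [-1, 4.14], [0.28, 2.66], [-3.11, 3.11]. Speed limits (rad/s): [2.57, 2.57, 3.14, 3.14, 3.14, 3.14].

## Interface

Orientations are given as a rotation vector (axis times angle).
In Python, from bench import * gives the robot as it stands.
- The arm moves only by the tool apply_moves, never from a script. Its argument "motion" is one flat list of numbers, 5 for each row, row after row: the finger opening in cm, from 0 to 9.18, then the shift along the tool's x, y, z in cm, then the turn about the tool's z in degrees. In form: [hand, x, y, z, spin, hand, x, y, z, spin, ...]. A call has 1 to 5 rows; each row shifts and turns the commanded pose from where the row before left it, along the tool's axes as they then stand; what a row does not reach is not made up. A row lasts 1/10 s, in which the tool goes at most 50 mm and 8.59 degrees, less where a joint would pass 70% of its speed; a pose out of reach is approached as far as the arm can. A call with a gripper value outside its range is refused whole. The fingers move at their own pace and stop on an object; "newtons" is the grip in N (left out, the last holds). Time passes only in rows, so rows that do not move let the fingers close. It gives the time, the measured TCP pose, the force and the opening at its end, in the units of the state.
- get_obs(): the state, without advancing time (a new reading comes with each control period).
- camera(name): name is "scene" or "top" or "wrist"; returns a dict with "image" (420x560x3 uint8, red, green, blue), "fx", "fy", "cx", "cy" (pixels), "camera_from_world" (4x4, takes a point from world to camera coordinates). Camera axes: x right, y down, z forward; pixel columns grow to the right and rows downward; lengths in mm; the calibration is good to about 2 mm. The wrist camera is an equidistant fisheye: a pixel r from the principal point sees the ray r / f radians off the axis. A picture is of the moment at which its call begins. There is no depth.
- close_job(): hands the job in, once; it reports no verdict.
Trained networks look in the newest picture that a camera, given by its name, has taken for a name from the list of things; names that differ only in an ending like _2 or _b are one class to them, and where a whole thing is asked for, a point or a joint stands for the part that bears it (a point fixed in the world has none). Each returns a list of dicts, best first, with "confidence" (0 to 1); they miss things now and then, are a little off and sometimes report something else, mostly with a low value. They report only what shows in the picture. A call takes as long as a camera call. They do not tell look-alikes from the thing itself.
- recognise(camera, target): "xyz" ([x, y, z] in mm, in world coordinates, good to about 4 mm: the middle of the surface that is visible of it).
- pinpoint(camera, target): "xyz" ([x, y, z] in mm, in world coordinates, good to about 4 mm: a listed point, or the origin of a listed thing).
The state is a dict: "time": time; "joints": joint angles; "joint_velocities": joint speeds; "tau": joint torques, N m; "tool_pos": TCP position; "tool_rot": TCP orientation; "wrist_force": force on the tool from outside, world axes, zero at the start; "wrist_torque": the same for the moment, N m; "finger_gap": finger opening in mm.
Only numpy, scipy, OpenCV 4.12 (cv2) and the standard library are available. Lean on these libraries where they do the work, as an engineer would, in place of code of your own. Each camera call takes 0.05 s, during which the arm holds its last target. There are 200 camera calls.

## Working session

There is one attempt and no reset: what is moved stays moved. The work goes in short steps, Python scripts to look and compute and a tool call to move; the robot and the scene stay as the last step left them, time stands still between calls to the robot, and variables do not carry over. Pictures are saved under pics/ and viewed, about 12 in all and at most 16, crops included, and the job is handed in when it is done.

Besides the shell and the picture viewer there is one more tool, called after "Request:" as name(argument=value, ...) on one line, values as JSON. apply_moves: Moves the arm, as the interface text tells. Its arguments: {"type":"object","properties":{"motion":{"type":"array","items":{"type":"number"}},"newtons":{"type":"number"}},"required":["motion"]}

```bash
ls; mkdir -p pics
python3 - <<'E'
from bench import *
import cv2
print(get_obs())
for n in ("top","scene"):
    c=camera(n); cv2.imwrite(f"pics/{n}1.png",c["image"][:,:,::-1]); print(n,c["fx"],c["fy"],c["cx"],c["cy"],c["camera_from_world"].tolist() if hasattr(c["camera_from_world"],'tolist') else c["camera_from_world"])
    for t in ["tray","mat_cork","mat_blue","caddy_mid","jar_yellow_mid","jar_red_mid","jar_black_mid","tin_mid","labels","bowl"]:
        print(t,[([round(v) for v in d["xyz"]],round(d["confidence"],2)) for d in pinpoint(n,t)])
E
```

```text
pics
{'time': 0.0, 'joints': array([ 1.06502853e+00,  3.42728952e-01,  1.52502623e+00, -3.42073350e-05,
        1.27538433e+00, -1.45967062e-01]), 'joint_velocities': array([-9.13744558e-04,  2.15658002e-03, -8.73531939e-04,  7.11208704e-05,
        1.51116141e-03, -6.50637749e-04]), 'tau': array([ 1.29375527e-03, -4.31230152e+01, -2.44225484e+01,  7.17398152e-02,
        5.60314755e-02, -1.47117175e-04]), 'tool_pos': array([184.6186667 , 491.03136748, 226.03851212]), 'tool_rot': array([-5.62031393e-01, -3.09043740e+00,  2.31804045e-03]), 'wrist_force': array([ 0.78649445, -0.66940185, -0.64229654]), 'wrist_torque': array([-0.02417213,  0.02107417, -0.04716736]), 'finger_gap': 91.60098064559494}
top 420.82746616528203 420.82746616528203 277.7805761492352 207.16230427811234 [[-0.015984925030096464, -0.999767513732102, 0.014470682696883974, -73.97330632498468], [-0.9882730076300177, 0.01359977889206465, -0.15209046125252726, 536.8921241087681], [0.1518583042237129, -0.016732139732223643, -0.9882606391728246, 870.3504585547665], [0.0, 0.0, 0.0, 1.0]]
tray [([510, 178, -3], 0.6)]
mat_cor
[... 651 characters left out ...]
69672288871121], [0.7260986062903073, -0.03356088975167005, -0.6867710540073376, -343.3367339940352], [-0.6866821877566797, 0.015931117157329398, -0.726783167474192, 1868.0432735412378], [0.0, 0.0, 0.0, 1.0]]
tray [([514, 180, -2], 0.68)]
mat_cork [([276, 218, 2], 0.77), ([344, -117, 1], 0.66), ([753, -67, 1], 0.62), ([569, -172, 39], 0.54)]
mat_blue [([465, 269, -2], 0.53)]
caddy_mid [([598, -283, 31], 0.8), ([507, 73, 3], 0.37), ([439, -312, 40], 0.36)]
jar_yellow_mid [([568, -174, 40], 0.78)]
jar_red_mid [([690, -171, 39], 0.62)]
jar_black_mid [([441, -314, 39], 0.89), ([408, -434, -3], 0.53)]
tin_mid [([443, -149, 13], 0.81)]
labels [([720, -338, 2], 0.88)]
bowl [([408, -433, -3], 0.84)]
```

View pics/top1.png

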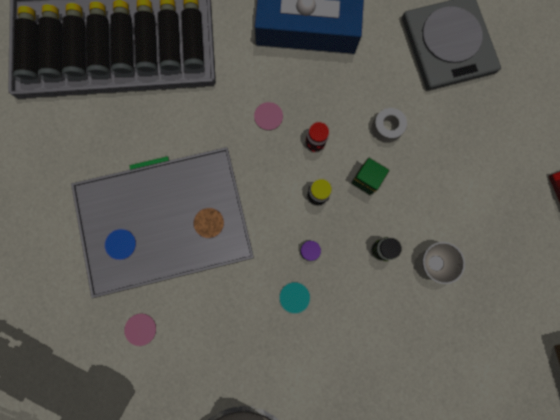

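View pics/scene1.png

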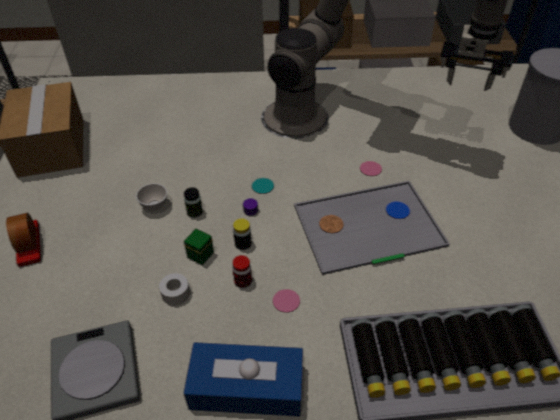

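Top view: tray at centre (162,222), grip at (150,163), cork mat (209,222), blue mat (120,244), tin (311,250), yellow (320,190), red (318,135), black (388,249), caddy (371,176), labels (390,124), bowl (442,263). Pink and teal discs are the look-alikes. Next I segment them for exact positions.

```bash
cat > h.py <<'E'
from bench import *
import cv2, numpy as np
from scipy.spatial.transform import Rotation as R
def ray(c,uv):
    T=np.array(c["camera_from_world"]); u,v=uv
    return T[:3,:3].T@np.array([(u-c["cx"])/c["fx"],(v-c["cy"])/c["fy"],1]), -T[:3,:3].T@T[:3,3]
def rayf(c,uv):
    T=np.array(c["camera_from_world"]); x=(uv[0]-c["cx"])/c["fx"]; y=(uv[1]-c["cy"])/c["fy"]; r=np.hypot(x,y)+1e-12
    return T[:3,:3].T@np.array([np.sin(r)*x/r,np.sin(r)*y/r,np.cos(r)]), -T[:3,:3].T@T[:3,3]
def toplane(c,uv,z,fish=False):
    d,o=(rayf if fish else ray)(c,uv); return (o+d*(z-o[2])/d[2])[:2]
def psi(o):
    y=R.from_rotvec(o["tool_rot"]).as_matrix()[:,1]; return np.degrees(np.arctan2(y[1],y[0]))
def go(x,y,z,ang=None):
    "shift in tool cm now, and spin in deg to bring jaw axis to world angle ang (mod 180)"
    o=get_obs(); M=R.from_rotvec(o["tool_rot"]).as_matrix()
    s=M.T@(np.array([x,y,z])-o["tool_pos"])/10
    sp=0 if ang is None else -((ang-psi(o)+90)%180-90)
    print("shift cm",s.round(2),"spin",round(sp,1),"psi",round(psi(o),1),"q6",round(o["joints"][5],2),"pos",o["tool_pos"].round(1),"gap",round(o["finger_gap"],1),"t",round(o["time"],2))
def warp(c,cx,cy,z,half,scale,fish=False):
    "metric picture of plane z; +x up, +y left; scale px/mm"
    n=int(2*half*scale); T=np.array(c["camera_from_world"])
    v,u=np.mgrid[0:n,0:n]; X=cx+half-v/scale; Y=cy+half-u/scale
    P=np.stack([X,Y,np.full_like(X,z)],-1)@T[:3,:3].T+T[:3,3]
    if fish:
        r=np.hypot(P[...,0],P[...,1]); k=np.arctan2(r,P[...,2])/r
    else: k=1/P[...,2]
    return cv2.remap(c["image"],(c["cx"]+c["fx"]*P[...,0]*k).astype(np.float32),(c["cy"]+c["fy"]*P[...,1]*k).astype(np.float32),cv2.INTER_LINEAR)
HS={"blue":((100,120),(150,60)),"orange":((5,22),(110,60)),"green":((50,75),(150,20)),"yellow":((22,35),(150,60)),"red":((-8,6),(150,60)),"violet":((125,150),(100,30))}
def blob(c,col,cx,cy,z,half=50,scale=4,fish=False,extra=None):
    "centroid (world xy at plane z), area mm2, rect"
    w=warp(c,cx,cy,z,half,scale,fish); h=cv2.cvtColor(w,cv2.COLOR_RGB2HSV).astype(int); H=h[...,0].copy()
    (a,b),(s,v)=HS[col]
    if a<0: H[H>90]-=180
    m=((H>=a)&(H<=b)&(h[...,1]>=s)&(h[...,2]>=(extra or v))).astype(np.uint8)
    m=cv2.morphologyEx(m,cv2.MORPH_CLOSE,np.ones((9,9)))
    cs,_=cv2.findContours(m,cv2.RETR_EXTERNAL,cv2.CHAIN_APPROX_NONE)
    if not cs: return None
    k=max(cs,key=cv2.contourArea); (p,q),r=cv2.minEnclosingCircle(k); M=cv2.moments(k); rc=cv2.minAreaRect(k)
    f=lambda u,v:(round(cx+half-v/scale,1),round(cy+half-u/scale,1))
    if not M["m00"]: return None
    return dict(cen=f(M["m10"]/M["m00"],M["m01"]/M["m00"]),circ=f(p,q),rad=round(r/scale,1),area=round(M["m00"]/scale**2),rect=(f(*rc[0]),(round(rc[1][0]/scale,1),round(rc[1][1]/scale,1)),round(rc[2],1)))
E
python3 - <<'E'
from h import *
c=camera("top")
for n,col,x,y,z in [("blue","blue",464,269,6),("cork","orange",505,73,6),("caddy","green",600,-285,70),("yel","yellow",565,-173,80),("red","red",690,-171,80),("tin","violet",440,-150,30)]:
    print(n,blob(c,col,x,y,z))
w=np.hstack([warp(c,600,-285,70,50,4),warp(c,440,-312,80,50,4)]); cv2.imwrite("pics/w1.png",np.clip(w[:,:,::-1].astype(float)*1.8,0,255))
go(595,-285,130)
E
```

```text
blue {'cen': (464.0, 267.9), 'circ': (463.8, 267.9), 'rad': 32.9, 'area': 3292, 'rect': ((464.0, 268.0), (64.0, 65.0), 90.0)}
cork {'cen': (508.8, 73.3), 'circ': (509.0, 73.2), 'rad': 32.4, 'area': 3174, 'rect': ((508.6, 73.5), (63.8, 63.5), 90.0)}
caddy {'cen': (600.7, -282.9), 'circ': (600.5, -283.0), 'rad': 34.4, 'area': 2442, 'rect': ((600.9, -282.5), (50.1, 52.3), 33.7)}
yel {'cen': (567.2, -171.6), 'circ': (567.3, -171.6), 'rad': 21.5, 'area': 1386, 'rect': ((567.4, -171.6), (41.5, 42.6), 32.7)}
red {'cen': (691.7, -170.7), 'circ': (692.0, -170.7), 'rad': 21.6, 'area': 1376, 'rect': ((691.8, -170.6), (40.6, 42.6), 21.8)}
tin {'cen': (442.3, -150.6), 'circ': (442.4, -150.5), 'rad': 21.2, 'area': 1360, 'rect': ((442.2, -150.7), (41.8, 41.4), 21.0)}
shift cm [-65.72 -58.23   9.67] spin 0 psi 69.4 q6 -0.15 pos [184.8 491.4 226.7] gap 91.7 t 1.15[ WARN:0@1.225] global loadsave.cpp:1063 imwrite_ Unsupported depth image for selected encoder is fallbacked to CV_8U.
```

View pics/w1.png

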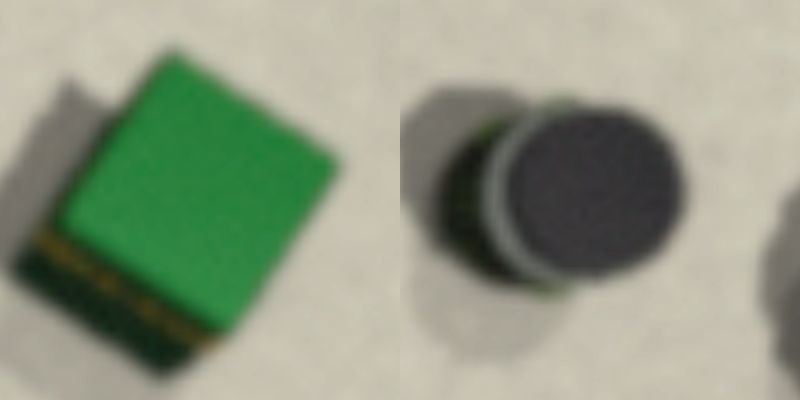

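Top fixes (world mm): cork (508.8, 73.3), blue (464, 267.9), so the tray angle is 13.0° and the half-way point is (486.4, 170.6). The crop shows the caddy's sides at about 55–56°, and the black cap at crop pixel (188,192), i.e. (442, -309). Moving above the caddy now.

Request:
apply_moves(motion=[9.1, -3.3, -2.9, 0.4, 2.7, 9.1, -3.3, -2.9, 0.4, 0, 9.1, -3.3, -2.9, 0.4, 0, 9.1, -3.3, -2.9, 0.4, 0, 9.1, -3.3, -2.9, 0.4, 0])

```text
time: 1.65
tool_pos: [281.2, 292.4, 206.8]
tool_rot: [0.634, 3.076, 0.001]
wrist_force: [0.8, 0.9, -0.4]
finger_gap: 91.0
```

```bash
python3 -c "
from h import *
go(600.7,-282.8,130,56)"
```

```text
shift cm [-52.08 -40.21   7.67] spin 10.7 psi 66.7 q6 -0.55 pos [281.2 292.4 206.8] gap 91.0 t 1.65
```

Request:
apply_moves(motion=[9.1, -3.5, -2.7, 0.5, 0, 9.1, -3.5, -2.7, 0.5, 0, 9.1, -3.5, -2.7, 0.5, 0, 9.1, -3.5, -2.7, 0.5, 0, 9.1, -3.5, -2.7, 0.5, 0])

```text
time: 2.15
tool_pos: [388.8, 98.9, 181.8]
tool_rot: [0.635, 3.076, 0.001]
wrist_force: [0.8, 1.5, -0.1]
finger_gap: 91.0
```

Request:
apply_moves(motion=[9.1, -3.5, -2.7, 0.5, 0, 9.1, -3.5, -2.7, 0.5, 0, 9.1, -3.5, -2.7, 0.5, 0, 9.1, -3.5, -2.7, 0.5, 0, 9.1, -3.5, -2.7, 0.5, 0])

```text
time: 2.65
tool_pos: [496.1, -94.5, 156.6]
tool_rot: [0.635, 3.076, 0.0]
wrist_force: [0.7, 0.6, 0.5]
finger_gap: 90.8
```

Request:
apply_moves(motion=[9.1, -3.4, -2.6, 0.5, 0, 9.1, -3.4, -2.6, 0.5, 0, 9.1, -3.4, -2.6, 0.5, 0, 9.1, -3.4, -2.6, 0, 5.3, 9.1, -3.0, -2.5, 0, 5.3])

```text
time: 3.15
tool_pos: [594.4, -279.9, 141.2]
tool_rot: [-0.922, -3.003, -0.0]
wrist_force: [0.5, -0.5, -0.3]
finger_gap: 91.0
```

```bash
python3 -c "
from h import *
c=camera('wrist')
print(blob(c,'green',600,-283,70,50,4,True))
print(c['fx'],c['cx'],c['cy'])
im=c['image']; w=warp(c,600,-283,70,70,3,True)
cv2.imwrite('pics/wr1.png',np.hstack([im,cv2.resize(w,(240,240)).repeat(1,0) if 0 else np.pad(w,((0,0),(0,0),(0,0)))])[:,:,::-1])
go(600.7,-282.8,26,56)"
```

```text
None
325.19226210127806 281.79436020199853 200.1268277069083
shift cm [-0.23  0.57 11.5 ] spin -0.6 psi 55.4 q6 -1.53 pos [ 595.3 -285.8  141. ] gap 91.3 t 3.2
```

View pics/wr1.png

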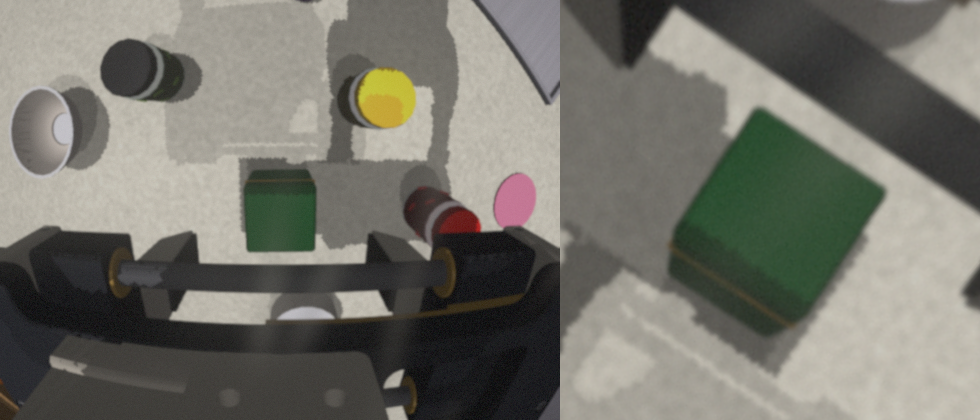

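The wrist picture (caddy top at px (280,215)) agrees with the top fix to about 2 mm, and the sides align with the jaws. Descending and gripping.

Request:
apply_moves(motion=[9.1, -0.2, 0.4, 3.5, 0, 9.1, 0, 0, 3.5, 0, 9.1, 0, 0, 3.0, 0, 9.1, 0, 0, 1.5, 0, 9.1, 0, 0, 0, 0])

```text
time: 3.7
tool_pos: [596.1, -275.2, 24.4]
tool_rot: [-0.915, -3.001, -0.002]
wrist_force: [0.8, -0.0, -0.0]
finger_gap: 90.9
```

Request:
apply_moves(motion=[5, 0, 0, 0, 0, 5, 0, 0, 0, 0, 5, 0, 0, 0, 0, 5, 0, 0, 0, 0, 5, 0, 0, 0, 0], newtons=20)

```text
time: 4.2
tool_pos: [597.6, -276.8, 27.7]
tool_rot: [0.916, 3.004, -0.002]
wrist_force: [-0.9, -2.1, 2.6]
finger_gap: 56.1
```

Request:
apply_moves(motion=[4.5, 0, 0, 0, 0, 4.5, 0, 0, 0, 0, 4.5, 0, 0, 0, 0, 4.5, 0, 0, 0, 0, 4.5, 0, 0, 0, 0])

```text
time: 4.7
tool_pos: [597.6, -276.8, 27.6]
tool_rot: [0.916, 3.004, -0.001]
wrist_force: [-2.6, -2.5, 5.5]
finger_gap: 54.0
```

Request:
apply_moves(motion=[4.5, 0, 0, -1.0, 0, 4.5, 0, 0, -3.0, 0, 4.5, 0, 0, -3.5, 0, 4.5, 0, 0, -3.5, 0, 4.5, 0, 0, 0, 0])

```text
time: 5.2
tool_pos: [600.0, -276.9, 142.7]
tool_rot: [0.913, 2.996, -0.003]
wrist_force: [-0.4, -0.5, -1.1]
finger_gap: 53.9
```

```bash
python3 -c "
from h import *
go(508.8,73.3,80,103)"
```

```text
shift cm [27.16 23.98  6.04] spin -46.9 psi 56.1 q6 -1.53 pos [ 600.  -276.9  142.7] gap 53.9 t 5.2
```

Request:
apply_moves(motion=[4.5, 3.06, 2.62, 0, 0, 4.5, 3.06, 2.62, 0, 0, 4.5, 3.06, 2.62, 0, 0, 4.5, 3.06, 2.62, 0, 0, 4.5, 3.06, 2.62, 0, 0])

```text
time: 5.7
tool_pos: [542.2, -80.0, 135.9]
tool_rot: [-0.916, -3.003, -0.001]
wrist_force: [0.1, 1.1, -1.4]
finger_gap: 53.5
```

Request:
apply_moves(motion=[4.5, 3.06, 2.62, 0, 0, 4.5, 3.06, 2.62, 0, 0, 4.5, 3.06, 2.62, 0, 0, 4.5, 3.09, 2.6, 0, 0, 4.5, 0, 0, 0, -7.8])

```text
time: 6.2
tool_pos: [497.4, 77.7, 136.0]
tool_rot: [-0.702, -3.059, -0.002]
wrist_force: [-0.2, -1.2, -2.3]
finger_gap: 53.8
```

Request:
apply_moves(motion=[4.5, 0, 0, 0, -7.8, 4.5, 0, 0, 0, -7.8, 4.5, 0, 0, 0, -7.8, 4.5, 0, 0, 0, -7.8, 4.5, 0, 0, 0, -7.8])

```text
time: 6.7
tool_pos: [499.2, 73.7, 135.9]
tool_rot: [0.361, -3.119, -0.001]
wrist_force: [-0.3, 0.6, -1.6]
finger_gap: 54.2
```

Request:
apply_moves(motion=[4.5, 0, 0, 1.5, 0, 4.5, 0, 0, 1.5, 0, 4.5, 0, 0, 1.5, 0, 4.5, 0, 0, 0, 0, 4.5, 0, 0, 0, 0])

```text
time: 7.2
tool_pos: [499.6, 73.5, 91.5]
tool_rot: [0.352, -3.12, -0.001]
wrist_force: [0.6, 0.3, -2.1]
finger_gap: 53.7
```

```bash
python3 -c "
from h import *
c=camera('wrist')
go(503,72,35,103)
o=get_obs(); z=o['tool_pos'][2]; zt=70+z-27.5
for f in (15,25): print(blob(c,'green',505,73,zt,50,4,True,f))
im=c['image']; w=warp(c,509,73,6,70,3,True); w2=warp(c,509,73,zt,70,3,True)
cv2.imwrite('pics/wr2.png',np.clip(np.hstack([w,w2])[:,:,::-1]*1.6,0,255).astype(np.uint8))"
```

```text
shift cm [-0.25 -0.21  5.7 ] spin -0.1 psi 102.9 q6 -1.8 pos [500.1  73.5  92. ] gap 54.1 t 7.25
{'cen': (510.7, 54.4), 'circ': (511.0, 54.6), 'rad': 7.7, 'area': 99, 'rect': ((510.6, 55.2), (11.1, 13.5), 78.3)}
{'cen': (510.7, 54.4), 'circ': (511.0, 54.6), 'rad': 7.7, 'area': 99, 'rect': ((510.6, 55.2), (11.1, 13.5), 78.3)}
```

View pics/wr2.png

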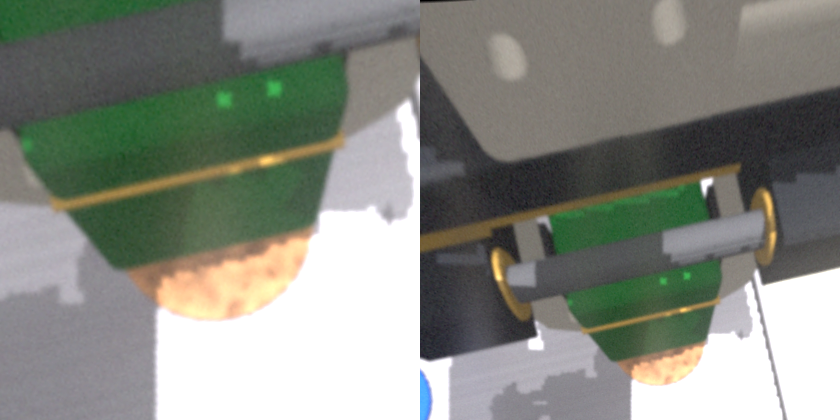

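```bash
python3 -c "
from h import *
c=camera('wrist'); o=get_obs(); T=np.array(c['camera_from_world']); C=-T[:3,:3].T@T[:3,3]
f=lambda u,v:np.array([509+70-v/3,73+70-u/3,6.])
ex=np.array([np.cos(np.radians(13)),np.sin(np.radians(13))])
P=[]
for u,v in((125,270),(318,228)):
    p=f(u,v); k=(C[2]-64.5)/(C[2]-6); P.append((C+(p-C)*k)[:2])
P=np.array(P); print(P,np.linalg.norm(P[0]-P[1]),P.mean(0)+27*ex,o['tool_pos'],o['tool_pos'][2])
go(503,72,35,103)"
```

```text
[[475.22167167  90.54271648]
 [485.86539828  41.63225847]] 50.055187730708006 [506.85152672  72.16116594] [500.35829356  73.4282792   92.2803723 ] 92.28037230059549
shift cm [-0.22 -0.2   5.73] spin -0.1 psi 102.9 q6 -1.8 pos [500.4  73.4  92.3] gap 54.0 t 7.3
```

Measured in the grip, the caddy's centre is about 2 mm in front of the mat centre, which agrees with the expected 6 mm offset. Correcting and lowering.

Request:
apply_moves(motion=[4.5, -0.2, -0.1, 1.5, 0, 4.5, 0, 0, 1.5, 0, 4.5, 0, 0, 1.5, 0, 4.5, 0, 0, 0.8, 0, 4.5, 0, 0, 0.4, 0])

```text
time: 7.8
tool_pos: [502.2, 72.8, 34.6]
tool_rot: [0.352, -3.122, -0.0]
wrist_force: [-0.0, -0.7, -1.8]
finger_gap: 54.4
```

Request:
apply_moves(motion=[4.5, 0, 0, 0.1, 0, 4.5, 0, 0, 0, 0, 6, 0, 0, 0, 0, 7, 0, 0, 0, 0, 7, 0, 0, 0, 0])

```text
time: 8.3
tool_pos: [502.5, 72.8, 34.2]
tool_rot: [-0.353, 3.121, -0.0]
wrist_force: [0.3, -0.1, 0.3]
finger_gap: 68.3
```

Request:
apply_moves(motion=[7, 0, 0, 0, 0, 7, 0, 0, -1, 0, 7, 0, 0, -3, 0, 7, 0, 0, -3, 0, 7, 0, 0, -3, 0])

```text
time: 8.8
tool_pos: [502.1, 72.8, 135.5]
tool_rot: [-0.352, 3.122, 0.0]
wrist_force: [-0.0, 0.2, 0.1]
finger_gap: 70.3
```

```bash
python3 -c "
from h import *
go(567.3,-171.7,130,56)"
```

```text
shift cm [ -0.91 -25.29   0.55] spin 46.9 psi 102.9 q6 -1.8 pos [502.1  72.8 135.5] gap 70.3 t 8.8
```

Caddy placed. Next is the yellow jar, keeping the jaws along the tray's y.

Request:
apply_moves(motion=[9, -0.13, -3.61, 0, 0, 9, -0.13, -3.61, 0, 0, 9, -0.13, -3.61, 0, 0, 9, -0.13, -3.61, 0, 0, 9, -0.13, -3.61, 0, 0])

```text
time: 9.3
tool_pos: [549.0, -103.2, 134.6]
tool_rot: [-0.352, 3.121, -0.0]
wrist_force: [0.5, -0.4, -0.3]
finger_gap: 90.3
```

Request:
apply_moves(motion=[9, -0.13, -3.61, 0, 0, 9, -0.13, -3.61, 0, 0, 9, 0, 0, 0, 0, 9, 0, 0, 0, 0, 9, 0, 0, 0, 0])

```text
time: 9.8
tool_pos: [567.1, -170.5, 133.9]
tool_rot: [0.353, -3.121, -0.001]
wrist_force: [0.1, -0.3, -0.8]
finger_gap: 90.2
```

```bash
python3 -c "
from h import *
c=camera('wrist'); c2=camera('top')
print(blob(c,'yellow',567,-172,80,50,4,True))
print('caddy',blob(c2,'green',509,73,76,50,4))
go(567.3,-171.7,30,103)"
```

```text
{'cen': (564.7, -173.8), 'circ': (564.5, -173.8), 'rad': 21.4, 'area': 1357, 'rect': ((564.8, -173.8), (41.7, 41.3), 78.7)}
caddy {'cen': (510.2, 72.0), 'circ': (510.1, 72.4), 'rad': 34.4, 'area': 2481, 'rect': ((509.8, 71.2), (52.3, 51.8), 77.1)}
shift cm [ 0.03 -0.15 10.4 ] spin -0.0 psi 103.0 q6 -2.22 pos [ 567.3 -170.2  134. ] gap 89.9 t 9.9
```

Request:
apply_moves(motion=[9, 0.2, -0.2, 3.5, 0, 9, 0, 0, 3.5, 0, 9, 0, 0, 2.5, 0, 9, 0, 0, 0.9, 0, 5, 0, 0, 0, 0])

```text
time: 10.4
tool_pos: [565.4, -173.0, 28.9]
tool_rot: [0.354, -3.12, -0.002]
wrist_force: [0.0, 0.0, 0.1]
finger_gap: 85.6
```

Request:
apply_moves(motion=[4, 0, 0, 0, 0, 4, 0, 0, 0, 0, 4, 0, 0, 0, 0, 4, 0, 0, 0, 0, 4, 0, 0, 0, 0])

```text
time: 10.9
tool_pos: [566.0, -173.6, 30.3]
tool_rot: [-0.352, 3.121, 0.001]
wrist_force: [-0.6, 1.3, 3.7]
finger_gap: 47.5
```

Request:
apply_moves(motion=[4, 0, 0, 0, 0, 4, 0, 0, -1, 0, 4, 0, 0, -3.5, 0, 4, 0, 0, -3.5, 0, 4, 0, 0, -2.5, 0])

```text
time: 11.4
tool_pos: [566.4, -174.4, 137.2]
tool_rot: [-0.352, 3.12, -0.002]
wrist_force: [0.1, 0.8, -2.2]
finger_gap: 47.5
```

```bash
python3 -c "
from h import *
go(464,268,130,103)"
```

```text
shift cm [ 0.12 45.41  0.65] spin -0.1 psi 102.9 q6 -2.22 pos [ 566.4 -174.4  137.2] gap 47.5 t 11.4
```

Request:
apply_moves(motion=[4, 0.01, 3.8, 0, 0, 4, 0.01, 3.8, 0, 0, 4, 0.01, 3.8, 0, 0, 4, 0.01, 3.8, 0, 0, 4, 0.01, 3.8, 0, 0])

```text
time: 11.9
tool_pos: [522.5, 12.3, 135.0]
tool_rot: [-0.352, 3.122, -0.0]
wrist_force: [-0.2, -0.4, -1.7]
finger_gap: 47.6
```

Request:
apply_moves(motion=[4, 0.01, 3.8, 0, 0, 4, 0.01, 3.8, 0, 0, 4, 0.01, 3.8, 0, 0, 4, 0.01, 3.8, 0, 0, 4, 0.01, 3.8, 0, 0])

```text
time: 12.4
tool_pos: [479.7, 197.5, 135.1]
tool_rot: [-0.352, 3.121, -0.0]
wrist_force: [1.4, 0.1, -1.9]
finger_gap: 48.0
```

Request:
apply_moves(motion=[4, 0.01, 3.8, 0, 0, 4, 0.01, 3.6, 0, 0, 4, 0, 0, 2, 0, 4, 0, 0, 2, 0, 4, 0, 0, 0, 0])

```text
time: 12.9
tool_pos: [461.7, 267.9, 92.7]
tool_rot: [0.353, -3.117, 0.002]
wrist_force: [-0.4, -0.6, -2.0]
finger_gap: 47.8
```

Request:
apply_moves(motion=[4, 0, 0, 0, 0, 4, 0, 0, 0, 0, 4, 0, 0, 0, 0])

```text
time: 13.2
tool_pos: [464.3, 268.3, 95.9]
tool_rot: [-0.351, 3.12, 0.001]
wrist_force: [-1.9, -0.1, -1.5]
finger_gap: 47.4
```

```bash
python3 -c "
from h import *
c=camera('wrist')
w=warp(c,464,268,6,70,3,True)
cv2.imwrite('pics/wr3.png',w[:,:,::-1])
print(blob(c,'blue',464,268,6,60,4,True))
go(464,268,36.5,103)"
```

```text
{'cen': (449.1, 265.7), 'circ': (461.0, 267.3), 'rad': 32.9, 'area': 1415, 'rect': ((452.2, 265.9), (43.9, 65.5), 81.5)}
shift cm [ 0.03 -0.03  5.92] spin -0.1 psi 102.9 q6 -1.41 pos [464.2 268.3  95.7] gap 47.7 t 13.25
```

The wrist and top fixes of the blue mat agree within 3 mm. Lowering and releasing, then going to the red jar.

Request:
apply_moves(motion=[4, 0.1, 0, 1.5, 0, 4, 0, 0, 1.5, 0, 4, 0, 0, 1.5, 0, 4, 0, 0, 0.9, 0, 4, 0, 0, 0.4, 0])

```text
time: 13.75
tool_pos: [462.4, 268.0, 36.3]
tool_rot: [0.352, -3.121, 0.0]
wrist_force: [-0.4, -0.0, -1.5]
finger_gap: 47.7
```

Request:
apply_moves(motion=[4, 0, 0, 0.1, 0, 4, 0, 0, 0, 0, 5.5, 0, 0, 0, 0, 7, 0, 0, 0, 0, 7, 0, 0, 0, 0])

```text
time: 14.25
tool_pos: [462.9, 268.3, 36.1]
tool_rot: [-0.352, 3.121, 0.001]
wrist_force: [-0.6, 0.6, 0.3]
finger_gap: 66.1
```

Request:
apply_moves(motion=[7, 0, 0, 0, 0, 7, 0, 0, -1, 0, 7, 0, 0, -3, 0, 7, 0, 0, -3, 0, 7, 0, 0, -3, 0])

```text
time: 14.75
tool_pos: [462.4, 268.1, 137.5]
tool_rot: [-0.353, 3.121, 0.0]
wrist_force: [0.7, 0.1, 0.0]
finger_gap: 70.1
```

```bash
python3 -c "
from h import *
c=camera('top')
print(blob(c,'yellow',464,268,86))
go(691.8,-171,135,103)"
```

```text
None
shift cm [-12.28 -47.98   0.8 ] spin -0.1 psi 102.9 q6 -1.41 pos [464.9 269.2 142.6] gap 69.8 t 14.8
```

Request:
apply_moves(motion=[9, -1.03, -3.99, 0, 0, 9, -1.03, -3.99, 0, 0, 9, -1.03, -3.99, 0, 0, 9, -1.03, -3.99, 0, 0, 9, -1.03, -3.99, 0, 0])

```text
time: 15.3
tool_pos: [557.9, 83.7, 136.5]
tool_rot: [-0.353, 3.121, 0.0]
wrist_force: [1.4, 1.0, 0.6]
finger_gap: 89.7
```

Request:
apply_moves(motion=[9, -1.03, -3.99, 0, 0, 9, -1.03, -3.99, 0, 0, 9, -1.03, -3.99, 0, 0, 9, -1.03, -3.99, 0, 0, 9, -1.03, -3.99, 0, 0])

```text
time: 15.8
tool_pos: [652.5, -99.5, 136.4]
tool_rot: [-0.352, 3.121, -0.0]
wrist_force: [1.0, -0.3, -0.0]
finger_gap: 90.2
```

Request:
apply_moves(motion=[9, -1.03, -3.99, 0, 0, 9, -1.03, -3.99, 0, 0, 9, 0, 0, 0, 0, 9, 0, 0, 0, 0, 9, 0, 0, 0, 0])

```text
time: 16.3
tool_pos: [689.4, -169.9, 135.9]
tool_rot: [0.354, -3.121, -0.001]
wrist_force: [-0.1, 1.3, 0.4]
finger_gap: 90.5
```

```bash
python3 -c "
from h import *
c=camera('wrist'); c2=camera('top')
print(blob(c,'red',690,-172,80,50,4,True))
print('y',blob(c2,'yellow',464,268,86))
go(690.5,-172,30,103)"
```

```text
{'cen': (687.7, -172.9), 'circ': (689.7, -172.8), 'rad': 21.0, 'area': 960, 'rect': ((689.2, -172.5), (39.2, 40.7), 87.1)}
y None
shift cm [-0.03 -0.26 10.62] spin -0.0 psi 103.0 q6 -2.15 pos [ 689.6 -169.5  136.2] gap 90.3 t 16.4
```

Request:
apply_moves(motion=[9, 0, -0.2, 3.5, 0, 9, 0, 0, 3.5, 0, 9, 0, 0, 2.5, 0, 9, 0, 0, 1.1, 0, 5, 0, 0, 0, 0])

```text
time: 16.9
tool_pos: [689.4, -171.8, 28.4]
tool_rot: [0.354, -3.119, -0.002]
wrist_force: [0.1, -0.2, 0.1]
finger_gap: 85.7
```

Request:
apply_moves(motion=[4, 0, 0, 0, 0, 4, 0, 0, 0, 0, 4, 0, 0, 0, 0, 4, 0, 0, 0, 0, 4, 0, 0, 0, 0])

```text
time: 17.4
tool_pos: [690.4, -172.7, 30.4]
tool_rot: [-0.352, 3.121, 0.001]
wrist_force: [-0.3, -0.3, 3.4]
finger_gap: 47.5
```

Request:
apply_moves(motion=[4, 0, 0, 0, 0, 4, 0, 0, -1, 0, 4, 0, 0, -3.5, 0, 4, 0, 0, -3.5, 0, 4, 0, 0, -2.7, 0])

```text
time: 17.9
tool_pos: [690.6, -173.4, 139.3]
tool_rot: [-0.352, 3.12, -0.002]
wrist_force: [0.6, -0.9, -0.9]
finger_gap: 47.8
```

```bash
python3 -c "
from h import *
c=camera('top'); cv2.imwrite('pics/top2.png',c['image'][:,:,::-1])
go(486.4,170.6,140,103)"
```

```text
shift cm [12.42 38.2   0.15] spin -0.1 psi 102.9 q6 -2.15 pos [ 692.6 -174.1  144.6] gap 47.5 t 17.95
```

View pics/top2.png

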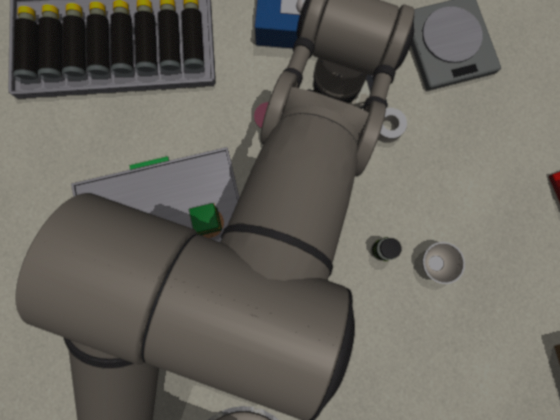

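The top view shows the caddy square at (206,218); the arm hides the rest of the tray. Carrying the red jar to the half-way point.

Request:
apply_moves(motion=[4, 1.21, 3.81, 0, 0, 4, 1.21, 3.81, 0, 0, 4, 1.21, 3.81, 0, 0, 4, 1.21, 3.81, 0, 0, 4, 1.21, 3.81, 0, 0])

```text
time: 18.45
tool_pos: [587.7, 0.3, 136.7]
tool_rot: [-0.352, 3.122, -0.0]
wrist_force: [0.6, 0.4, -1.9]
finger_gap: 47.3
```

Request:
apply_moves(motion=[4, 1.21, 3.81, 0, 0, 4, 1.21, 3.81, 0, 0, 4, 1.21, 3.81, 0, 0, 4, 1.21, 3.81, 0, 0, 4, 1.21, 3.81, 0, 0])

```text
time: 18.95
tool_pos: [486.4, 172.5, 136.9]
tool_rot: [-0.352, 3.121, -0.0]
wrist_force: [-0.0, 0.6, -1.5]
finger_gap: 47.6
```

Request:
apply_moves(motion=[4, 0, 0, 2, 0, 4, 0, 0, 1, 0, 4, 0, 0, 0, 0, 4, 0, 0, 0, 0, 4, 0, 0, 0, 0])

```text
time: 19.45
tool_pos: [488.2, 170.8, 107.3]
tool_rot: [-0.35, 3.121, 0.0]
wrist_force: [0.3, -0.5, -2.2]
finger_gap: 47.9
```

```bash
python3 -c "
from h import *
c=camera('wrist'); cv2.imwrite('pics/wr4.png',c['image'][:,:,::-1])
print('y',blob(c,'yellow',464,268,86,60,4,True))
go(486.4,170.6,33.5,103)"
```

```text
y {'cen': (456.1, 274.5), 'circ': (456.6, 275.1), 'rad': 16.2, 'area': 449, 'rect': ((455.6, 275.2), (28.1, 23.6), 8.5)}
shift cm [0.18 0.01 7.38] spin -0.2 psi 102.8 q6 -1.61 pos [488.1 170.9 107.3] gap 47.4 t 19.5
```

View pics/wr4.png

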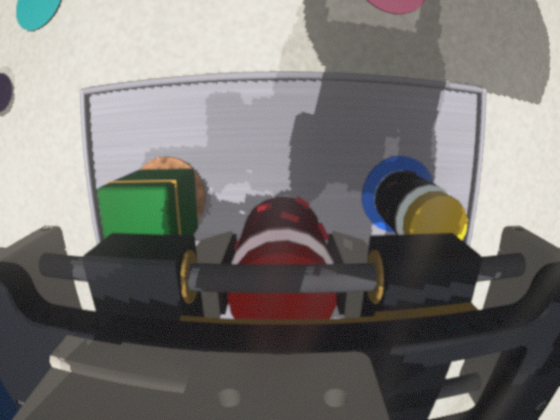

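The wrist view shows red in the jaws at (282,260), midway between the caddy (145,205) and the yellow jar (430,210), which stands on the blue mat. Lowering red.

Request:
apply_moves(motion=[4, 0.15, 0, 2, 0, 4, 0, 0, 2, 0, 4, 0, 0, 2, 0, 4, 0, 0, 0.9, 0, 4, 0, 0, 0.4, 0])

```text
time: 20.0
tool_pos: [485.8, 170.8, 33.3]
tool_rot: [0.352, -3.121, -0.0]
wrist_force: [-3.5, -1.7, 18.3]
finger_gap: 48.0
```

Request:
apply_moves(motion=[4, 0, 0, 0.1, 0, 4, 0, 0, 0, 0, 5.5, 0, 0, 0, 0, 6.5, 0, 0, 0, 0, 6.5, 0, 0, 0, 0])

```text
time: 20.5
tool_pos: [486.2, 171.2, 33.1]
tool_rot: [-0.352, 3.121, 0.0]
wrist_force: [0.2, 0.6, 0.7]
finger_gap: 63.6
```

Request:
apply_moves(motion=[6.5, 0, 0, 0, 0, 6.5, 0, 0, -1, 0, 6.5, 0, 0, -3, 0, 6.5, 0, 0, -3, 0, 6.5, 0, 0, -3, 0])

```text
time: 21.0
tool_pos: [485.7, 171.1, 134.5]
tool_rot: [-0.353, 3.122, 0.0]
wrist_force: [0.7, 0.2, 0.1]
finger_gap: 64.6
```

Request:
apply_moves(motion=[6.5, 0, 0, 0, 0, 6.5, 0, 0, 0, 0])

```text
time: 21.2
tool_pos: [486.1, 171.2, 133.7]
tool_rot: [-0.352, 3.12, 0.0]
wrist_force: [-0.8, 0.5, 0.1]
finger_gap: 65.3
```

```bash
python3 -c "
from h import *
go(442,-309.5,135,103)"
```

```text
shift cm [ 15.02 -45.87  -0.16] spin -0.1 psi 102.9 q6 -1.61 pos [486.1 171.2 133.7] gap 65.3 t 21.2
```

Request:
apply_moves(motion=[9, 1.25, -3.82, 0, 0, 9, 1.25, -3.82, 0, 0, 9, 1.25, -3.82, 0, 0, 9, 1.25, -3.82, 0, 0, 9, 1.25, -3.82, 0, 0])

```text
time: 21.7
tool_pos: [466.3, -30.3, 131.7]
tool_rot: [0.353, -3.12, -0.001]
wrist_force: [0.8, -0.5, -0.4]
finger_gap: 89.5
```

Request:
apply_moves(motion=[9, 1.25, -3.82, 0, 0, 9, 1.25, -3.82, 0, 0, 9, 1.25, -3.82, 0, 0, 9, 1.25, -3.82, 0, 0, 9, 1.25, -3.82, 0, 0])

```text
time: 22.2
tool_pos: [448.1, -230.3, 131.5]
tool_rot: [0.352, -3.12, -0.003]
wrist_force: [0.6, 0.9, -0.3]
finger_gap: 90.1
```

Request:
apply_moves(motion=[9, 1.25, -3.82, 0, 0, 9, 1.25, -3.82, 0, 0, 9, 0, 0, 0, 0, 9, 0, 0, 0, 0, 9, 0, 0, 0, 0])

```text
time: 22.7
tool_pos: [441.4, -307.9, 131.8]
tool_rot: [0.353, -3.12, -0.003]
wrist_force: [0.4, -0.0, -0.4]
finger_gap: 89.9
```

```bash
python3 -c "
from h import *
c=camera('wrist'); c2=camera('top')
w=warp(c,442,-309.5,80,50,4,True); cv2.imwrite('pics/wr5.png',np.hstack([w,warp(c2,480,160,80,150,1.333)])[:,:,::-1])
print('r',blob(c2,'red',486,171,83),'y',blob(c2,'yellow',464,268,86),'c',blob(c2,'green',509,73,76))
go(442,-309.5,30,103)"
```

```text
Traceback (most recent call last):
ValueError: all the input array dimensions except for the concatenation axis must match exactly, but along dimension 0, the array at index 0 has size 400 and the array at index 1 has size 399
```

```bash
python3 -c "
from h import *
c=camera('wrist'); c2=camera('top')
w=warp(c,442,-309.5,80,50,4,True); cv2.imwrite('pics/wr5.png',np.hstack([w,warp(c2,480,160,80,160,1.25)])[:,:,::-1])
print('r',blob(c2,'red',486,171,83),'y',blob(c2,'yellow',464,268,86),'c',blob(c2,'green',509,73,76))
go(442,-309.5,30,103)"
```

```text
r {'cen': (489.2, 169.4), 'circ': (489.2, 169.5), 'rad': 21.4, 'area': 1370, 'rect': ((489.2, 169.3), (42.4, 41.0), 26.6)} y {'cen': (465.0, 266.0), 'circ': (465.0, 266.1), 'rad': 22.4, 'area': 1464, 'rect': ((465.2, 266.0), (44.6, 41.8), 8.1)} c {'cen': (510.2, 71.9), 'circ': (510.0, 72.6), 'rad': 34.3, 'area': 2512, 'rect': ((509.7, 71.2), (52.4, 51.8), 77.3)}
shift cm [ 0.04 -0.13 10.27] spin -0.0 psi 103.0 q6 -2.55 pos [ 442.1 -308.1  132.7] gap 90.1 t 22.9
```

View pics/wr5.png

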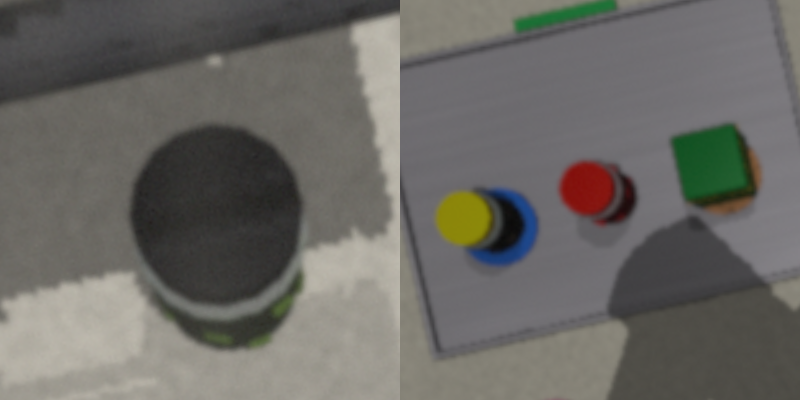

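The three placed items are within about 3 mm of target. The black cap is at crop (217,212), i.e. (439,-314) from the wrist against (442,-309) from the top; I take the mean.

Request:
apply_moves(motion=[9, 0.2, -0.3, 3.5, 0, 9, 0, 0, 3.5, 0, 9, 0, 0, 2.3, 0, 9, 0, 0, 0.9, 0, 5, 0, 0, 0, 0])

```text
time: 23.4
tool_pos: [440.3, -311.8, 30.0]
tool_rot: [0.353, -3.12, -0.003]
wrist_force: [1.2, -0.3, 0.1]
finger_gap: 85.9
```

Request:
apply_moves(motion=[4, 0, 0, 0, 0, 4, 0, 0, 0, 0, 4, 0, 0, 0, 0, 4, 0, 0, 0, 0, 4, 0, 0, 0, 0])

```text
time: 23.9
tool_pos: [440.7, -312.5, 31.2]
tool_rot: [-0.352, 3.121, -0.0]
wrist_force: [0.2, 0.7, 3.5]
finger_gap: 47.6
```

Request:
apply_moves(motion=[4, 0, 0, 0, 0, 4, 0, 0, -1, 0, 4, 0, 0, -3.5, 0, 4, 0, 0, -3.5, 0, 4, 0, 0, -2.7, 0])

```text
time: 24.4
tool_pos: [440.8, -312.8, 140.0]
tool_rot: [-0.352, 3.121, -0.002]
wrist_force: [-0.7, -0.2, -2.0]
finger_gap: 47.5
```

Request:
apply_moves(motion=[4, 0, 0, 0, 0, 4, 0, 0, 0, 0, 4, 0, 0, 0, 0])

```text
time: 24.7
tool_pos: [439.8, -311.9, 136.3]
tool_rot: [0.352, -3.12, -0.004]
wrist_force: [-0.4, -0.6, -1.8]
finger_gap: 47.7
```

```bash
python3 -c "
from h import *
go(588,91.5,137,103)"
```

```text
shift cm [-2.344e+01  3.602e+01 -2.000e-02] spin -0.1 psi 102.9 q6 -2.55 pos [ 439.8 -311.9  136.3] gap 47.7 t 24.7
```

Request:
apply_moves(motion=[4, -2.13, 3.27, 0, 0, 4, -2.13, 3.27, 0, 0, 4, -2.13, 3.27, 0, 0, 4, -2.13, 3.27, 0, 0, 4, -2.13, 3.27, 0, 0])

```text
time: 25.2
tool_pos: [507.4, -127.7, 136.0]
tool_rot: [0.352, -3.119, -0.003]
wrist_force: [0.3, -0.4, -2.0]
finger_gap: 47.7
```

Request:
apply_moves(motion=[4, -2.13, 3.27, 0, 0, 4, -2.13, 3.27, 0, 0, 4, -2.13, 3.27, 0, 0, 4, -2.13, 3.27, 0, 0, 4, -2.13, 3.27, 0, 0])

```text
time: 25.7
tool_pos: [574.7, 55.3, 135.8]
tool_rot: [0.352, -3.118, -0.001]
wrist_force: [0.5, -0.9, -2.5]
finger_gap: 47.7
```

Request:
apply_moves(motion=[4, -2.13, 3.3, 0, 0, 4, 0, 0, 0, 0, 4, 0, 0, 0, 0, 4, 0, 0, 0, 0, 4, 0, 0, 0, 0])

```text
time: 26.2
tool_pos: [588.2, 89.4, 137.3]
tool_rot: [0.35, -3.121, 0.0]
wrist_force: [0.7, 0.1, -1.8]
finger_gap: 47.4
```

```bash
python3 -c "
from h import *
go(588,91.5,34.5,103)"
```

```text
shift cm [-0.04  0.21 10.28] spin -0.2 psi 102.8 q6 -1.77 pos [588.2  89.4 137.3] gap 47.4 t 26.2
```

Request:
apply_moves(motion=[4, 0, 0.2, 3, 0, 4, 0, 0, 3, 0, 4, 0, 0, 2.5, 0, 4, 0, 0, 1.2, 0, 4, 0, 0, 0.4, 0])

```text
time: 26.7
tool_pos: [587.6, 91.7, 35.6]
tool_rot: [0.35, -3.12, -0.0]
wrist_force: [-0.6, 0.1, -1.9]
finger_gap: 47.3
```

Request:
apply_moves(motion=[4, 0, 0, 0.1, 0, 4, 0, 0, 0.1, 0, 5.5, 0, 0, 0, 0, 6.5, 0, 0, 0, 0, 6.5, 0, 0, 0, 0])

```text
time: 27.2
tool_pos: [588.7, 92.6, 35.5]
tool_rot: [-0.353, 3.12, -0.0]
wrist_force: [-0.6, -0.4, -0.4]
finger_gap: 63.6
```

Request:
apply_moves(motion=[6.5, 0, 0, 0, 0, 6.5, 0, 0, -1, 0, 6.5, 0, 0, -3, 0, 6.5, 0, 0, -3, 0, 6.5, 0, 0, -3, 0])

```text
time: 27.7
tool_pos: [588.2, 92.6, 136.6]
tool_rot: [-0.353, 3.121, 0.0]
wrist_force: [0.1, -0.4, -0.9]
finger_gap: 64.9
```

Request:
apply_moves(motion=[6.5, 0, 0, 0, 0, 6.5, 0, 0, 0, 0])

```text
time: 27.9
tool_pos: [588.6, 92.6, 135.9]
tool_rot: [-0.352, 3.12, -0.0]
wrist_force: [1.0, 0.2, 0.1]
finger_gap: 65.2
```

```bash
python3 -c "
from h import *
go(442,-151,110,103)"
```

```text
shift cm [ 19.72 -20.48   2.55] spin -0.1 psi 102.9 q6 -1.77 pos [588.6  92.6 135.9] gap 65.2 t 27.9
```

Request:
apply_moves(motion=[8, 2.46, -2.56, 0, 0, 8, 2.46, -2.56, 0, 0, 8, 2.46, -2.56, 0, 0, 8, 2.46, -2.56, 0, 0, 8, 2.46, -2.56, 0, 0])

```text
time: 28.4
tool_pos: [495.2, -60.4, 133.6]
tool_rot: [0.353, -3.119, -0.002]
wrist_force: [-0.5, -0.3, 0.4]
finger_gap: 79.9
```

Request:
apply_moves(motion=[8, 2.46, -2.56, 0, 0, 8, 2.46, -2.56, 0, 0, 8, 2.46, -2.56, 2.5, 0, 8, 0, 0, 3, 0, 8, 0, 0, 0, 0])

```text
time: 28.9
tool_pos: [438.8, -150.3, 76.3]
tool_rot: [0.348, -3.115, -0.008]
wrist_force: [-0.4, 0.2, -0.5]
finger_gap: 79.8
```

Request:
apply_moves(motion=[8, 0, 0, 0, 0, 8, 0, 0, 0, 0])

```text
time: 29.1
tool_pos: [442.9, -150.7, 80.5]
tool_rot: [-0.354, 3.121, -0.001]
wrist_force: [-0.2, -0.1, 0.2]
finger_gap: 80.0
```

```bash
python3 -c "
from h import *
c=camera('wrist'); c2=camera('top')
print('tin',blob(c,'violet',442,-151,30,50,4,True),blob(c2,'violet',442,-151,30))
cv2.imwrite('pics/wr6.png',np.hstack([warp(c,442,-151,30,50,4,True),warp(c2,540,130,80,160,1.25)])[:,:,::-1])
print('r',blob(c2,'red',486,171,83),'y',blob(c2,'yellow',464,268,86),'c',blob(c2,'green',509,73,76))
go(442,-151,4,103)"
```

```text
tin {'cen': (438.9, -153.1), 'circ': (438.9, -153.2), 'rad': 21.5, 'area': 1368, 'rect': ((438.9, -153.1), (41.9, 41.0), 76.0)} {'cen': (432.7, -135.2), 'circ': (433.0, -135.1), 'rad': 4.0, 'area': 31, 'rect': ((432.9, -135.1), (8.0, 5.3), 45.0)}
r {'cen': (489.2, 169.4), 'circ': (489.2, 169.4), 'rad': 21.4, 'area': 1371, 'rect': ((489.3, 169.4), (42.4, 41.0), 26.6)} y {'cen': (465.0, 266.0), 'circ': (464.7, 266.1), 'rad': 22.4, 'area': 1463, 'rect': ((464.8, 266.2), (44.6, 41.8), 2.6)} c {'cen': (510.1, 72.0), 'circ': (510.2, 72.4), 'rad': 34.4, 'area': 2501, 'rect': ((509.9, 71.3), (52.2, 51.8), 77.2)}
shift cm [0.12 0.   7.67] spin -0.0 psi 103.0 q6 -2.29 pos [ 443.  -150.7   80.7] gap 80.2 t 29.2
```

View pics/wr6.png

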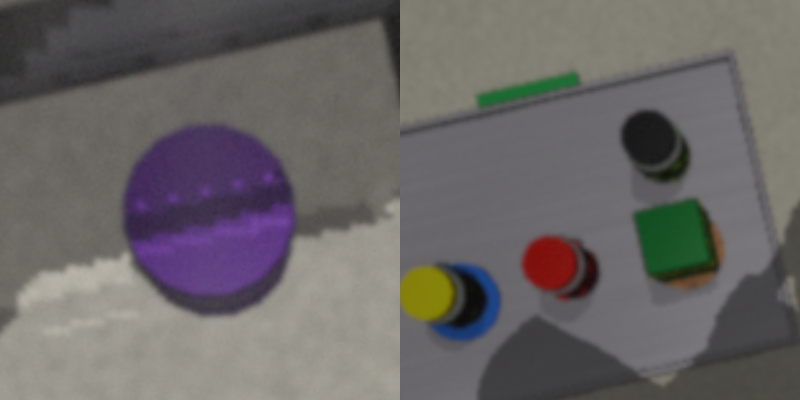

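The black jar stands 82 mm behind the cork centre and 3.5 mm sideways. The tin is at (440.6, -152), the mean of both cameras. Gripping it.

Request:
apply_moves(motion=[8, 0.26, -0.1, 2.5, 0, 8, 0, 0, 2.5, 0, 8, 0, 0, 1.5, 0, 8, 0, 0, 0.7, 0, 8, 0, 0, 0.3, 0])

```text
time: 29.7
tool_pos: [440.1, -152.3, 4.8]
tool_rot: [-0.354, 3.121, -0.0]
wrist_force: [-0.0, -0.1, 0.5]
finger_gap: 80.3
```

Request:
apply_moves(motion=[4, 0, 0, 0, 0, 4, 0, 0, 0, 0, 4, 0, 0, 0, 0, 4, 0, 0, 0, 0, 4, 0, 0, 0, 0])

```text
time: 30.2
tool_pos: [439.9, -152.5, 5.0]
tool_rot: [-0.352, 3.121, -0.0]
wrist_force: [-0.9, 1.7, 1.7]
finger_gap: 44.6
```

Request:
apply_moves(motion=[4, 0, 0, 0, 0, 4, 0, 0, 0, 0, 4, 0, 0, 0, 0])

```text
time: 30.5
tool_pos: [439.8, -152.5, 5.0]
tool_rot: [-0.352, 3.121, -0.0]
wrist_force: [-1.0, 1.8, 6.0]
finger_gap: 43.6
```

Request:
apply_moves(motion=[4, 0, 0, -1, 0, 4, 0, 0, -3.5, 0, 4, 0, 0, -4, 0, 4, 0, 0, -4, 0, 4, 0, 0, -2, 0])

```text
time: 31.0
tool_pos: [440.8, -153.1, 153.3]
tool_rot: [-0.352, 3.118, -0.004]
wrist_force: [0.1, 0.0, -1.6]
finger_gap: 43.6
```

Request:
apply_moves(motion=[4, 0, 0, 0, 0, 4, 0, 0, 0, 0, 4, 0, 0, 0, 0])

```text
time: 31.3
tool_pos: [438.9, -152.1, 148.4]
tool_rot: [0.352, -3.12, -0.003]
wrist_force: [-0.1, -0.0, -0.6]
finger_gap: 43.4
```

```bash
python3 -c "
from h import *
go(509,72.5,150,103)"
```

```text
shift cm [-11.84  20.33  -0.14] spin -0.1 psi 102.9 q6 -2.29 pos [ 438.9 -152.1  148.4] gap 43.4 t 31.3
```

Request:
apply_moves(motion=[4, -1.97, 3.39, 0, 0, 4, -1.97, 3.39, 0, 0, 4, -1.97, 3.39, 0, 0, 4, -1.97, 3.39, 0, 0, 4, -1.97, 3.39, 0, 0])

```text
time: 31.8
tool_pos: [497.4, 36.2, 148.1]
tool_rot: [0.352, -3.119, -0.001]
wrist_force: [0.2, 0.3, -0.9]
finger_gap: 43.4
```

Request:
apply_moves(motion=[4, -1.97, 3.39, 0, 0, 4, 0, 0, 0, 0, 4, 0, 0, 3, 0, 4, 0, 0, 0, 0, 4, 0, 0, 0, 0])

```text
time: 32.3
tool_pos: [508.7, 71.5, 118.9]
tool_rot: [0.351, -3.119, -0.001]
wrist_force: [0.8, -0.4, -0.3]
finger_gap: 43.8
```

```bash
python3 -c "
from h import *
c=camera('wrist')
cv2.imwrite('pics/wr7.png',np.hstack([warp(c,509,73,76,60,4,True),c['image'][:,:][:480]][:1])[:,:,::-1])
go(509.2,72.5,82,103)"
```

```text
shift cm [0.   0.11 3.77] spin -0.2 psi 102.8 q6 -1.8 pos [509.5  71.4 119.7] gap 43.7 t 32.35
```

View pics/wr7.png

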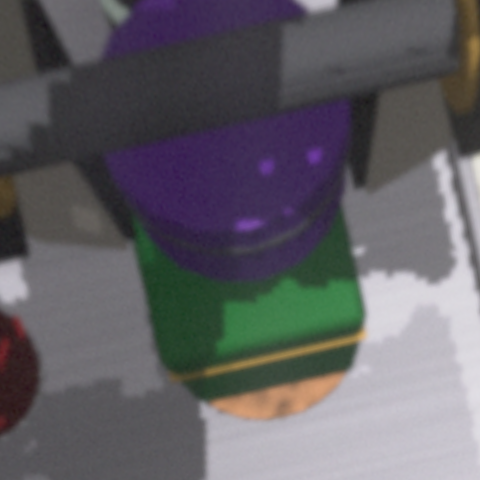

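The caddy's front top edge at crop (165,365)–(363,318) gives a centre of (509.8, 73.1), and the tin is centred over it. Lowering.

Request:
apply_moves(motion=[4, 0, 0.15, 1.5, 0, 4, 0, 0, 1.2, 0, 4, 0, 0, 0.7, 0, 4, 0, 0, 0.3, 0, 4, 0, 0, 0, 0])

```text
time: 32.85
tool_pos: [509.2, 73.4, 82.6]
tool_rot: [0.352, -3.121, -0.0]
wrist_force: [0.5, 0.1, -1.0]
finger_gap: 43.7
```

Request:
apply_moves(motion=[4, 0, 0, 0.1, 0, 4, 0, 0, 0, 0, 4, 0, 0, 0, 0])

```text
time: 33.15
tool_pos: [509.5, 73.6, 82.0]
tool_rot: [-0.352, 3.121, -0.0]
wrist_force: [0.7, -0.3, -1.2]
finger_gap: 43.9
```

Request:
apply_moves(motion=[5, 0, 0, 0, 0, 6, 0, 0, 0, 0, 6.5, 0, 0, 0, 0, 6.5, 0, 0, 0, 0, 6.5, 0, 0, 0, 0])

```text
time: 33.65
tool_pos: [509.4, 73.6, 81.8]
tool_rot: [-0.352, 3.122, 0.0]
wrist_force: [0.8, -0.2, -0.7]
finger_gap: 64.9
```

Request:
apply_moves(motion=[6.5, 0, 0, -1, 0, 6.5, 0, 0, -2, 0, 6.5, 0, 0, -3, 0, 6.5, 0, 0, -3, 0, 6.5, 0, 0, -3, 0])

```text
time: 34.15
tool_pos: [509.2, 73.6, 203.7]
tool_rot: [-0.353, 3.121, 0.0]
wrist_force: [-0.4, -0.4, 0.4]
finger_gap: 64.9
```

Request:
apply_moves(motion=[9, 2, -4, 0, 0, 9, 2, -4, 0, 0, 9, 2, -4, 0, 0, 9, 2, -4, 0, 0, 9, 2, -4, 0, 0])

```text
time: 34.65
tool_pos: [455.8, -145.3, 202.7]
tool_rot: [-0.353, 3.121, -0.001]
wrist_force: [0.5, -0.6, -0.2]
finger_gap: 89.5
```

Request:
apply_moves(motion=[9, 0, -4, 0, 0, 9, 0, -4, 0, 0, 9, 0, -4, 0, 0, 9, 0, 0, 0, 0, 9, 0, 0, 0, 0])

```text
time: 35.15
tool_pos: [482.9, -261.1, 201.8]
tool_rot: [0.35, -3.122, -0.001]
wrist_force: [-0.3, -0.1, -0.6]
finger_gap: 90.6
```

```bash
python3 -c "
from h import *
c2=camera('top')
print('tin',blob(c2,'violet',509,73,106))
print('r',blob(c2,'red',486,171,83),'y',blob(c2,'yellow',464,268,86))
for n in ('labels','bowl'): print(n,pinpoint('top',n)[0])
cv2.imwrite('pics/fin.png',np.hstack([warp(c2,540,130,80,160,1.25),warp(c2,540,130,6,160,1.25)])[:,:,::-1])
print(get_obs()['tool_pos'])"
```

```text
tin {'cen': (511.1, 72.1), 'circ': (510.9, 72.1), 'rad': 22.6, 'area': 1470, 'rect': ((510.9, 72.3), (44.2, 42.5), 66.8)}
r {'cen': (489.2, 169.4), 'circ': (489.1, 169.5), 'rad': 21.4, 'area': 1369, 'rect': ((489.2, 169.6), (41.0, 42.2), 90.0)} y {'cen': (465.0, 266.0), 'circ': (464.9, 266.1), 'rad': 22.4, 'area': 1464, 'rect': ((465.2, 266.0), (44.6, 41.8), 7.1)}
labels {'xyz': [724.3, -342.7, -0.4], 'confidence': 0.74}
bowl {'xyz': [408.2, -432.6, -3.7], 'confidence': 0.94}
[ 483.05264159 -259.478888    202.06429913]
```

View pics/fin.png

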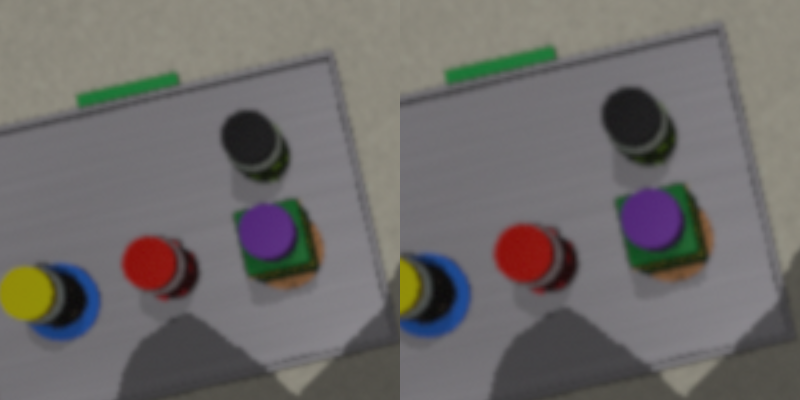

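All five items stand in place, with the tin at (268,232) centred on the caddy and the arm clear. Handing in.

```bash
python3 -c "
from bench import *
print(close_job())"
```

```text
the job is handed in; nothing more can be done
None
```

I laid out the tea set on the tray in this order: caddy, yellow jar, red jar, black jar, then the violet tin on the caddy. I handed the job in at about 35 s of the 131 s allowed. The hand-in gives no verdict, so I can't say whether the run passed.

The last checks were by the top camera, against mat positions measured at the start:

| Item | Check | Limit |
|---|---|---|
| Caddy | about 2 mm from the cork mat's centre, square to within about 1° (checked before the tin went on) | 12 mm, about 9.7° |
| Yellow jar | about 2 mm from the blue mat's centre | 12 mm |
| Red jar | about 3 mm from half-way | 13 mm |
| Black jar | about 82 mm behind the cork mat's centre, 3.5 mm sideways | 60–102 mm, 14 mm |
| Tin | about 1 mm from the caddy's centre | 12 mm |

- **Bystanders:** the label roll and the bowl read the same as at the start, within the networks' 4 mm.
- **Gripper:** it was open and well clear of everything at hand-in.
- **Disagreement:** the wrist and top cameras differed by about 3–6 mm on the jars, tin and mats. I used the mean or a value in between, and every placing is still well inside its limit.
- **Not checked:** I judged uprightness by eye from the top picture only. I took no final side view.

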